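# Run the hand gel down to the cap

## Robot

A 6-joint arm with a two-finger parallel gripper is mounted at the origin on a cart in front of the work surface, level with it; the furniture and walls round the work are solid. World frame = base frame: x ahead of the robot, y to its left, z up, the work surface at z = 0. Lengths are in m, angles in degrees, forces in N, time in s.
With the tool pointing down it reaches from about 0.25 to 0.725 m from the base axis. Payload 9.7 kg.
Tool frame: the origin (TCP) lies midway between the tips of the shut fingers; the grasp point (between the pads) lies bot.hold_point_z behind it (bot.hold_point_z is the distance from the TCP to the grasp point, in m); z points along the fingers, y is the line along which they close (so a half turn about z gives the same grasp; the last joint's range is limited). The gripper opens to 85 mm and grips with 20 to 120 N. Pads are 22 mm wide; open, the fingers measure 114 mm over their backs; the gripper's body (76 mm by 85 mm) begins 54 mm behind the grasp point. The pads swing forward as they close: fully open they stand 13 mm farther back than shut.
Start: joints at [71.677, 4.979, 10.078, 95.1, 0, 90], TCP at [0.173, 0.522, 0.196] pointing down, gripper open.
Joint ranges: [-179.16, 179.16], [-48.56, 103.87], [-65.8, 70.77], [-126.05, 130.52], [-82.76, 87.17], [-180, 180]. Speed limits (degrees/s): [127.2, 127.2, 147.25, 180, 180, 180].

## Interface

Orientations are given as [roll, pitch, yaw] about the fixed x, y, z axes, in that order (R = Rz(yaw) Ry(pitch) Rx(roll)).
In Python, from workcell import bot, camera, camera_model, ticket gives the robot as it stands.
- The arm moves only by the tool send_rows, never from a script. Its argument "targets" is text: rows parted by semicolons, each of 5 numbers parted by spaces: the shift along the tool's x, y, z in mm, then the turn about the tool's z in degrees, then the closure in counts, from 0 (fully open) to 255 (shut). A call has 1 to 20 rows; each row is the pose to reach, as a shift and turn from the pose commanded when the call began, along the tool's axes at that moment; what a row does not reach only later rows make up. A row lasts 1/8 s, in which the tool goes at most 62.5 mm and 10.7 degrees, less where a joint would pass 70% of its speed; a pose out of reach is approached as far as the arm can. A call with a gripper value outside its range is refused whole. The fingers move at their own pace and stop on an object; "newtons" is the grip in N (left out, the last holds). Time passes only in rows, so rows that repeat a pose let the fingers close. It gives the time, the measured TCP pose, the force, the opening and the grip force at its end, in the units of the state.
- bot.get_obs(): the state, without advancing time (a new reading comes with each control period).
- camera(name): name is "side" or "top"; returns the picture (400x640x3 uint8, blue, green, red); there is no depth.
- camera_model(name): a dict with "K" (3x3 intrinsics, pixels), "pose" (4x4, takes a point from camera to world coordinates). Camera axes: x right, y down, z forward; pixel columns grow to the right and rows downward; lengths in m; the calibration is good to about 2 mm. A picture is of the moment at which its call begins. camera_model takes no time and is no camera call.
- ticket.job_done(): hands the job in; it is judged then, once.
The state is a dict: "time": time; "q": joint angles; "qd": joint speeds; "joint_efforts": joint torques, N m; "ee_pos": TCP position; "tcp_rot": TCP orientation; "wrist_force": force on the tool from outside, world axes, zero at the start; "torque": the same for the moment, N m; "opening": finger opening in m; "grasp_force": force on a finger pad.
Only numpy, scipy, OpenCV 4.12 (cv2) and the standard library are available. Lean on these libraries where they do the work, as an engineer would, in place of code of your own. Each camera call takes 0.05 s, during which the arm holds its last target. There are 200 camera calls.

## Task

The small hand gel bottle is nearly empty. Turn it upside down, so that its cap points steeply downwards, and keep it so for two seconds or a little more to let the gel run to the cap; then set it down gently, upright, in the middle of the round black tray and let go. Leave the tray and the other things where they stand.

Things in the scene. Friction and masses are not known exactly. Their poses are not given: they have to be found in the camera images.
- bottle_center (a point): Small closed hand gel bottle: pale, round body 39 mm across and 75 mm tall from the base, topped by a white cap 19 mm across; 92 mm tall in all, about 0.11 kg, rigid, cap fixed. It starts upright on the worktop. This point is its centre, 46 mm above its base on its axis; z runs from base to cap.
- tray: Round black serving tray, 200 mm across, loose on the worktop. Origin at the centre of its underside, z up. Its rim is 12 mm high; the flat middle (radius about 60 mm) lies 3 to 5 mm above the worktop.
- dosing_cup: Bystander: open steel cup, 58 mm across, 50 mm tall; origin at the centre of its underside.
- coffee_cup: Bystander: striped coffee cup with a handle, about 60 x 84 mm, 49 mm tall; origin at the centre of its underside.
- milk_pitcher: Bystander: steel milk pitcher, 68 x 90 mm, 98 mm tall; origin at the centre of its underside.
- card_reader: Bystander: black card reader standing upright, 32 x 68 mm, 100 mm tall; origin at the centre of its underside.

How it is judged:
By the outcome, as a careful person would: the job done as asked, in the order asked, and still so for the second after the job is handed in, with the robot touching nothing.
It also fails if it takes over 45 s, if anything falls off the work surface, if the arm or the gripper's body presses on something with over 40 N, if the wrist force passes 120 N, or if a joint passes its speed limit or range.

## Working session

There is one attempt and no reset: what is moved stays moved. The work goes in short steps, Python scripts to look and compute and a tool call to move; the robot and the scene stay as the last step left them, time stands still between calls to the robot, and variables do not carry over. Pictures are saved under pics/ and viewed, at most 10 in all, crops included, and the job is handed in when it is done.

Besides the shell and the picture viewer there is one more tool, called after "Request:" by a JSON object that holds its "api" and its "payload", one argument or row to a line. send_rows: Moves the arm, as the interface text tells. Its arguments: {"type":"object","properties":{"targets":{"type":"string"},"newtons":{"type":"number"}},"required":["targets"]}

```bash
mkdir -p pics; ls
python3 - <<'E'
from workcell import bot,camera,camera_model
import cv2,numpy as np
for n in("top","side"):
    cv2.imwrite(f"pics/{n}0.png",camera(n)); m=camera_model(n); print(n,np.round(m["K"],1).tolist(),np.round(m["pose"],3).tolist())
o=bot.get_obs();print(o,bot.hold_point_z)
E
```

```text
pics
top [[453.3, 0.0, 311.8], [0.0, 453.3, 200.3], [0.0, 0.0, 1.0]] [[0.028, -0.991, 0.13, 0.367], [-0.999, -0.031, -0.016, 0.205], [0.019, -0.129, -0.991, 1.378], [0.0, 0.0, 0.0, 1.0]]
side [[371.6, 0.0, 319.7], [0.0, 371.6, 199.5], [0.0, 0.0, 1.0]] [[-0.566, 0.42, -0.71, 1.316], [0.824, 0.308, -0.475, 0.712], [0.019, -0.854, -0.52, 0.63], [0.0, 0.0, 0.0, 1.0]]
{'time': 0.1, 'q': array([7.16751147e+01, 5.01031501e+00, 1.00388185e+01, 9.51010921e+01,
       1.09434606e-03, 8.99990130e+01]), 'qd': array([-0.08066098,  0.02945351,  0.08815334, -0.05480971, -0.08888203,
        0.07223262]), 'joint_efforts': array([-3.93370410e-04, -5.21560943e+01,  4.65653980e+01,  1.59832049e-02,
        4.61375441e-05, -5.20693419e-06]), 'ee_pos': array([0.17283526, 0.52186457, 0.19582973]), 'tcp_rot': array([-1.79927411e+02, -1.09559559e-03,  1.61676100e+02]), 'wrist_force': array([-1.64445404, -0.88141305,  0.22581832]), 'torque': array([-0.00450546,  0.02185882, -0.00369048]), 'grasp_force': 0.0, 'opening': 0.08566327596973786} 0.0187
```

View pics/top0.png

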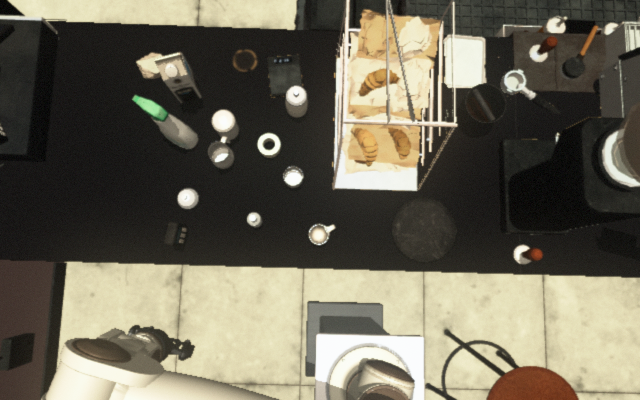

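View pics/side0.png

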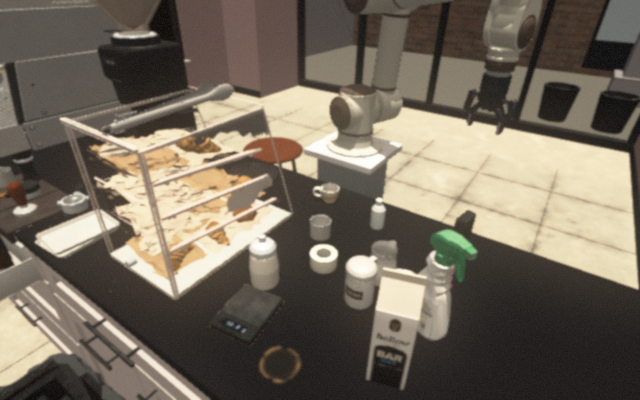

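The top view shows the tray at (424,230), the small bottle at (254,219), the coffee cup at (319,234), the steel cup at (293,177) and the card reader at (176,233). The table's front edge is near row 270. In the side view the bottle is at (378,214).

The interface never tilts the tool, so I'd turn the bottle by pivoting it in the pads against the table edge. First I'll measure positions.

```bash
cat > h.py <<'E'
from workcell import bot,camera,camera_model,ticket
import cv2,numpy as np
def ray(n,u,v):
    m=camera_model(n);P=np.array(m["pose"]);d=P[:3,:3]@np.linalg.inv(m["K"])@[u,v,1.];return P[:3,3],d
def plane(n,u,v,z=0):
    o,d=ray(n,u,v);return o+d*(z-o[2])/d[2]
def proj(n,p):
    m=camera_model(n);P=np.array(m["pose"]);c=np.array(m["K"])@(P[:3,:3].T@(np.array(p)-P[:3,3]));return c[:2]/c[2]
E
python3 - <<'E'
from h import *
t=cv2.imread("pics/top0.png");s=cv2.imread("pics/side0.png")
print("edge",[plane("top",u,v).round(3)[:2] for u,v in((100,262),(250,268),(400,272),(600,277))])
print("tray L,R,T,B",[plane("top",u,v,.012).round(3)[:2] for u,v in((391,230),(457,230),(424,197),(424,263))])
for nm,u,v,z in(("bottle cap",254,217,.092),("cup",293,177,.05),("coffee",319,234,.05),("reader",176,233,.1),("pitcher",221,155,.098),("jar",188,198,.08)): print(nm,plane("top",u,v,z).round(3)[:2])
a=cv2.resize(t[180:300,140:340],(800,480),interpolation=cv2.INTER_CUBIC)
b=cv2.resize(s[150:350,300:500],(560,560),interpolation=cv2.INTER_CUBIC)
cv2.imwrite("pics/a.png",a)
g=cv2.cvtColor(t,cv2.COLOR_BGR2GRAY)
for c in(150,254,350,470): print(c,g[255:285,c].tolist())
E
```

```text
edge [array([0.342, 0.81 ]), array([0.336, 0.363]), array([ 0.337, -0.089]), array([ 0.339, -0.698])]
tray L,R,T,B [array([ 0.462, -0.058]), array([ 0.468, -0.259]), array([ 0.566, -0.159]), array([ 0.366, -0.158])]
bottle cap [0.482 0.348]
cup [0.608 0.242]
coffee [0.441 0.16 ]
reader [0.43  0.563]
pitcher [0.657 0.45 ]
jar [0.532 0.541]
150 [40, 41, 39, 41, 40, 37, 43, 50, 118, 204, 213, 214, 214, 214, 209, 213, 215, 214, 217, 212, 211, 208, 206, 209, 208, 209, 209, 209, 212, 211]
254 [40, 41, 41, 37, 40, 41, 44, 43, 43, 44, 51, 119, 216, 221, 221, 221, 220, 219, 215, 214, 217, 220, 221, 218, 219, 221, 221, 221, 222, 223]
350 [42, 43, 44, 41, 39, 41, 43, 43, 45, 43, 44, 44, 42, 50, 114, 203, 212, 217, 220, 219, 221, 223, 224, 224, 225, 225, 225, 225, 223, 223]
470 [37, 38, 37, 36, 35, 41, 39, 37, 41, 40, 38, 38, 41, 39, 40, 41, 47, 103, 191, 198, 202, 201, 206, 203, 208, 208, 212, 213, 216, 215]
```

View pics/a.png

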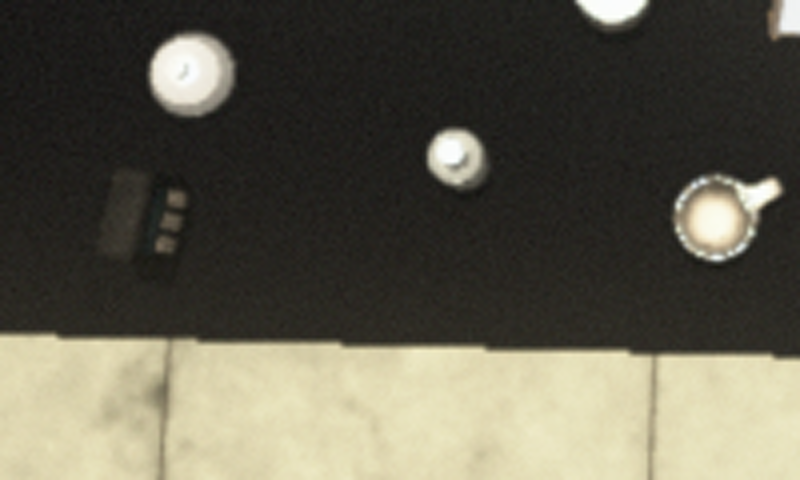

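```bash
cat >> h.py <<'E'
from scipy.spatial.transform import Rotation as Ro
def shift(*targets):
    "mm shifts and turn from present pose to each (x,y,z,yaw)"
    o=bot.get_obs();R=Ro.from_euler("xyz",o["tcp_rot"],degrees=True)
    print("t",round(o["time"],2),"pos",o["ee_pos"].round(4),"rot",o["tcp_rot"].round(1),"F",o["wrist_force"].round(1),"open",round(o["opening"],4),"gf",round(o["grasp_force"],1))
    for x,y,z,w in targets:
        print((R.inv().apply(np.array([x,y,z])-o["ee_pos"])*1000).round(1),round((o["tcp_rot"][2]-w+180)%360-180,1))
E
python3 -c "
from h import *
shift((.481,.349,.15,180),(.481,.349,.033,180))"
```

```text
t 0.1 pos [0.1728 0.5219 0.1958] rot [-179.9   -0.   161.7] F [-1.6 -0.9  0.2] open 0.0857 gf 0.0
[-346.9  -67.2   45.9] -18.3
[-346.9  -67.   162.9] -18.3
```

Request:
{"api": "send_rows", "payload": {
  "targets": "-60 -12 10 -9 0;-120 -24 20 -18.3 0;-180 -36 30 -18.3 0;-240 -48 40 -18.3 0;-300 -60 45 -18.3 0;-347 -67 46 -18.3 0;-347 -67 46 -18.3 0;-347 -67 46 -18.3 0",
  "newtons": 20
}}

```text
time: 1.1
ee_pos: [0.481, 0.3493, 0.1501]
tcp_rot: [-180.0, -0.1, 180.0]
wrist_force: [-0.1, 0.1, -0.7]
opening: 0.0856
grasp_force: 0.0
```

```bash
python3 -c "
from h import *
shift((.481,.349,.033,180))
t=camera('top');s=camera('side')
a=np.hstack([cv2.resize(t[160:280,200:320],(400,400)),cv2.resize(s[100:300,300:450],(400,533))[60:460]])
cv2.imwrite('pics/b.png',a)
"
```

```text
t 1.1 pos [0.481  0.3493 0.1501] rot [-1.8e+02 -1.0e-01  1.8e+02] F [-0.1  0.1 -0.7] open 0.0856 gf 0.0
[-1.000e-01 -3.000e-01  1.171e+02] -0.0
```

View pics/b.png

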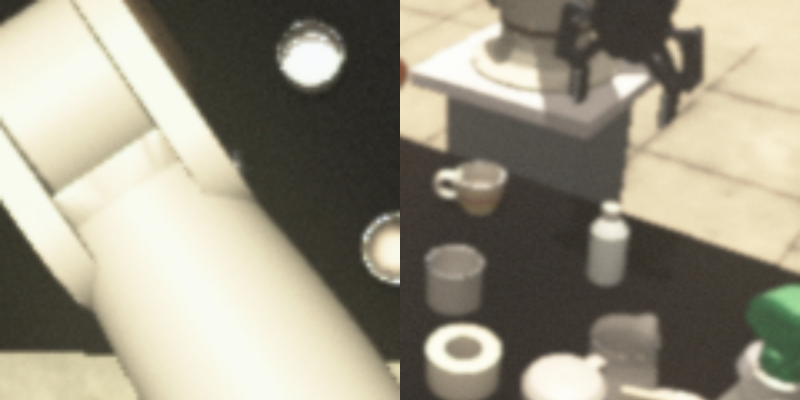

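The gripper is centred over the bottle, with the bottle's cap midway between the fingertips. I'll go down and grip.

Request:
{"api": "send_rows", "payload": {
  "targets": "0 0 50 0 0;0 0 90 0 0;0 0 110 0 0;0 0 117 0 0;0 0 117 0 100;0 0 117 0 255;0 0 117 0 255;0 0 117 0 255;0 0 117 0 255",
  "newtons": 20
}}

```text
time: 2.33
ee_pos: [0.4821, 0.3506, 0.0352]
tcp_rot: [179.8, 0.1, 180.0]
wrist_force: [0.5, 2.8, 6.2]
opening: 0.0209
grasp_force: 17.4
```

```bash
python3 -c "
from h import *
shift()
s=camera('side')
cv2.imwrite('pics/c.png',cv2.resize(s[100:300,300:500],(800,600)[:1]*1+(600,)))
"
```

```text
t 2.33 pos [0.4821 0.3506 0.0352] rot [1.798e+02 1.000e-01 1.800e+02] F [0.5 2.8 6.2] open 0.0209 gf 17.4
```

View pics/c.png

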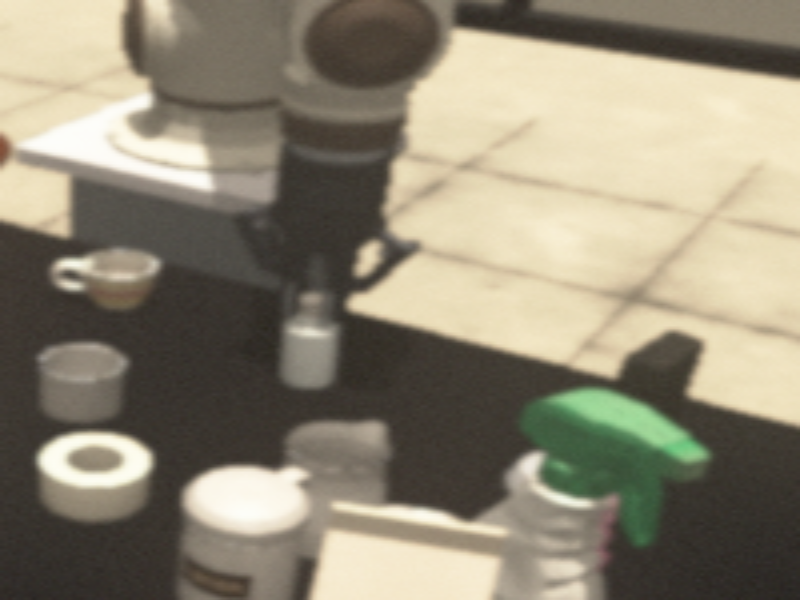

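```bash
python3 -c "
from h import *
for z in(0,.035,.054,.075,.092,.11): 
  u=proj('side',(.481,.35,z)); print(z,((u-[300,100])*[4,3]).round(), u.round())
s=camera('side'); cv2.imwrite('pics/d.png',cv2.resize(s[145:235,345:435],(720,600),interpolation=cv2.INTER_CUBIC))
"
```

```text
0 [299. 376.] [375. 225.]
0.035 [303. 347.] [376. 216.]
0.054 [306. 330.] [377. 210.]
0.075 [309. 311.] [377. 204.]
0.092 [311. 296.] [378. 199.]
0.11 [314. 279.] [378. 193.]
```

View pics/d.png

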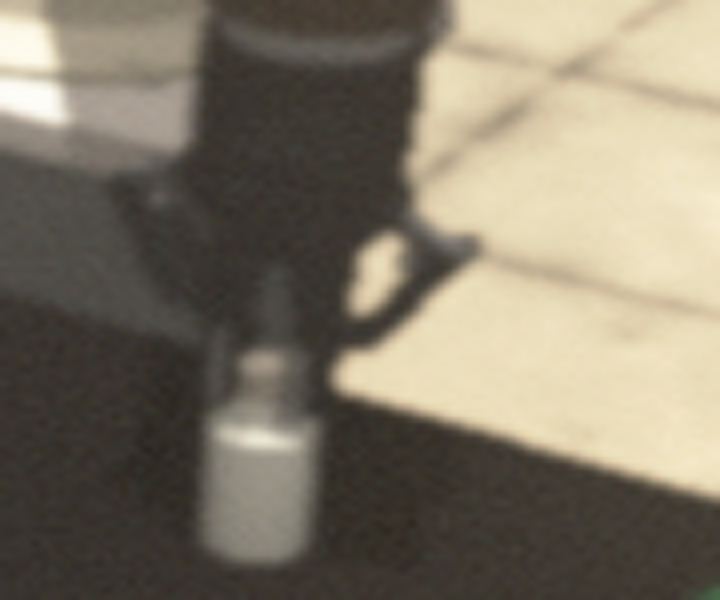

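```bash
python3 -c "
from h import *
for y in(.328,.338,.362,.372):
  for z in(.035,.05,.065):
    u=proj('side',(.481,y,z)); print(y,z,((u-[345,145])*[8,6.667]).round())
"
```

```text
0.328 0.035 [193. 454.]
0.328 0.05 [196. 425.]
0.328 0.065 [200. 396.]
0.338 0.035 [217. 461.]
0.338 0.05 [221. 432.]
0.338 0.065 [225. 403.]
0.362 0.035 [277. 479.]
0.362 0.05 [281. 450.]
0.362 0.065 [285. 421.]
0.372 0.035 [302. 487.]
0.372 0.05 [306. 458.]
0.372 0.065 [311. 428.]
```

Request:
{"api": "send_rows", "payload": {
  "targets": "0 0 -2 0 255;0 0 -2 0 255"
}}

```text
time: 2.68
ee_pos: [0.4816, 0.3496, 0.0364]
tcp_rot: [180.0, 0.1, 180.0]
wrist_force: [-1.2, -0.1, 6.0]
opening: 0.0179
grasp_force: 19.6
```

Request:
{"api": "send_rows", "payload": {
  "targets": "0 0 -20 0 255;0 0 -60 0 255;0 0 -60 0 255;0 0 -60 0 255"
}}

```text
time: 3.18
ee_pos: [0.481, 0.3491, 0.0947]
tcp_rot: [-180.0, -0.0, 180.0]
wrist_force: [-0.2, 0.3, -1.9]
opening: 0.0184
grasp_force: 19.0
```

```bash
python3 -c "
from h import *
shift()
s=camera('side'); cv2.imwrite('pics/e.png',cv2.resize(s[125:245,325:445],(720,600),interpolation=cv2.INTER_CUBIC))
for p in((.481,.328,.096),(.481,.372,.096),(.481,.349,.0),(.481,.349,.06)): print(((proj('side',p)-[325,125])*[6,5]).round())
"
```

```text
t 3.17 pos [0.481  0.3491 0.0947] rot [-180.   -0.  180.] F [-0.2  0.3 -1.9] open 0.0184 gf 19.0
[276. 350.]
[361. 374.]
[296. 501.]
[308. 416.]
```

View pics/e.png

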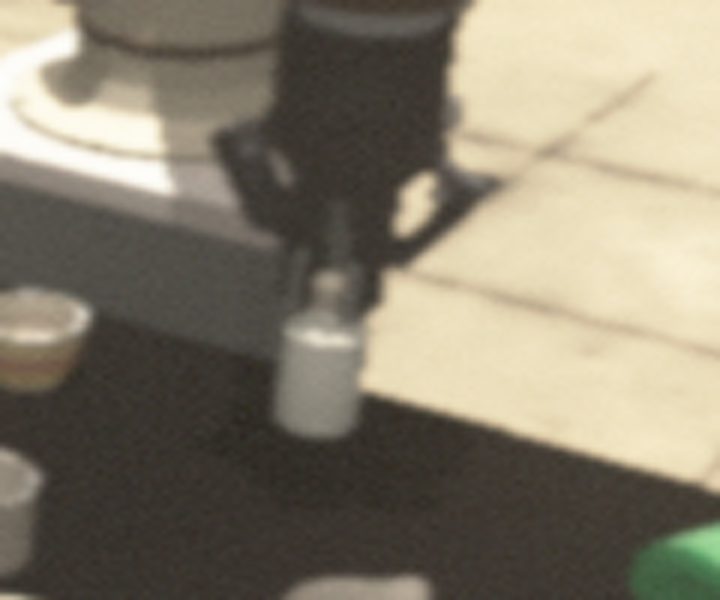

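The bottle is lifted and held by its cap (opening 18 mm), so the fingertips are about 25 mm higher on it than the TCP reading implies. I'll set it back down and regrip lower, watching the force.

Request:
{"api": "send_rows", "payload": {
  "targets": "0 0 35 0 255;0 0 54 0 255;0 0 59 0 255;0 0 59 0 255;0 0 59 0 0;0 0 59 0 0;0 0 59 0 0;0 0 66 0 0;0 0 73 0 0;0 0 73 0 0"
}}

```text
time: 4.47
ee_pos: [0.4807, 0.349, 0.0214]
tcp_rot: [-179.9, -0.1, 180.0]
wrist_force: [-0.4, -0.2, 0.5]
opening: 0.0853
grasp_force: 0.0
```

Request:
{"api": "send_rows", "payload": {
  "targets": "0 0 5 0 0;0 0 9 0 0;0 0 13 0 0;0 0 13 0 0"
}}

```text
time: 4.97
ee_pos: [0.4811, 0.3492, 0.0091]
tcp_rot: [-180.0, -0.0, 180.0]
wrist_force: [-0.8, -0.3, 0.8]
opening: 0.0855
grasp_force: 0.0
```

Request:
{"api": "send_rows", "payload": {
  "targets": "0 0 0 0 120;0 0 0 0 255;0 0 0 0 255;0 0 0 0 255;0 0 0 0 255"
}}

```text
time: 5.6
ee_pos: [0.4814, 0.3494, 0.0098]
tcp_rot: [180.0, 0.0, 180.0]
wrist_force: [-0.6, -0.6, 2.7]
opening: 0.0378
grasp_force: 20.7
```

```bash
python3 -c "
from h import *
shift()
s=camera('side'); cv2.imwrite('pics/f.png',cv2.resize(s[125:245,325:445],(720,600),interpolation=cv2.INTER_CUBIC))
"
```

```text
t 5.6 pos [0.4814 0.3494 0.0098] rot [180.   0. 180.] F [-0.6 -0.6  2.7] open 0.0378 gf 20.7
```

View pics/f.png

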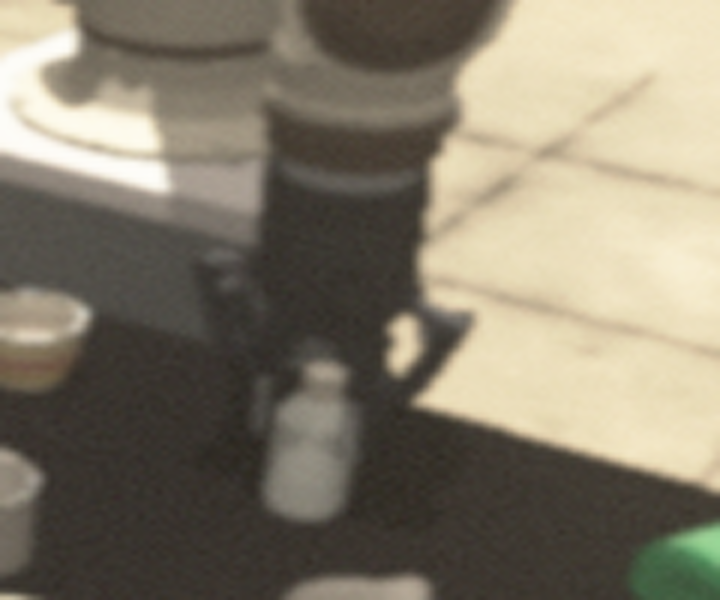

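The body is now gripped (opening 38 mm, with the pads around mid-height), and the bottle still stands upright. Next I'll carry it outside the front edge, lower its base below the table top, and push it inward so it tips in the pads.

Request:
{"api": "send_rows", "payload": {
  "targets": "0 0 -30 0 255;30 0 -60 0 255;80 0 -60 0 255;135 0 -60 0 255;182 0 -60 0 255;182 0 -30 0 255;182 0 0 0 255;182 0 10 0 255;182 0 10 0 255"
}}

```text
time: 6.78
ee_pos: [0.2991, 0.3492, -0.0007]
tcp_rot: [-180.0, -0.0, 180.0]
wrist_force: [-0.2, -0.8, -1.4]
opening: 0.0378
grasp_force: 20.5
```

Request:
{"api": "send_rows", "payload": {
  "targets": "-10 0 0 0 255;-20 0 0 0 255;-26 0 0 0 255;-32 0 0 0 255;-38 0 0 0 255"
}}

```text
time: 7.4
ee_pos: [0.3374, 0.3494, -0.0005]
tcp_rot: [-180.0, -0.0, 180.0]
wrist_force: [-2.7, -1.7, 2.6]
opening: 0.0381
grasp_force: 19.8
```

Request:
{"api": "send_rows", "payload": {
  "targets": "-8 0 0 0 255;-16 0 0 0 255;-24 0 0 0 255;-32 0 0 0 255;-40 0 0 0 255;-50 0 0 0 255;-60 0 0 0 255;-70 0 0 0 255;-70 0 0 0 255"
}}

```text
time: 8.52
ee_pos: [0.4088, 0.3496, -0.0]
tcp_rot: [180.0, 0.1, 179.9]
wrist_force: [3.1, -0.5, 5.0]
opening: 0.0379
grasp_force: 20.5
```

```bash
python3 -c "
from h import *
shift()
s=camera('side'); t=camera('top')
cv2.imwrite('pics/g.png',cv2.resize(s[125:245,325:445],(720,600),interpolation=cv2.INTER_CUBIC))
for p in((.41,.349,0),(.41,.349,.04)): print(((proj('side',p)-[325,125])*[6,5]).round())
"
```

```text
t 8.53 pos [ 0.4088  0.3496 -0.    ] rot [1.800e+02 1.000e-01 1.799e+02] F [ 3.1 -0.5  5. ] open 0.0379 gf 20.5
[360. 447.]
[369. 392.]
```

View pics/g.png

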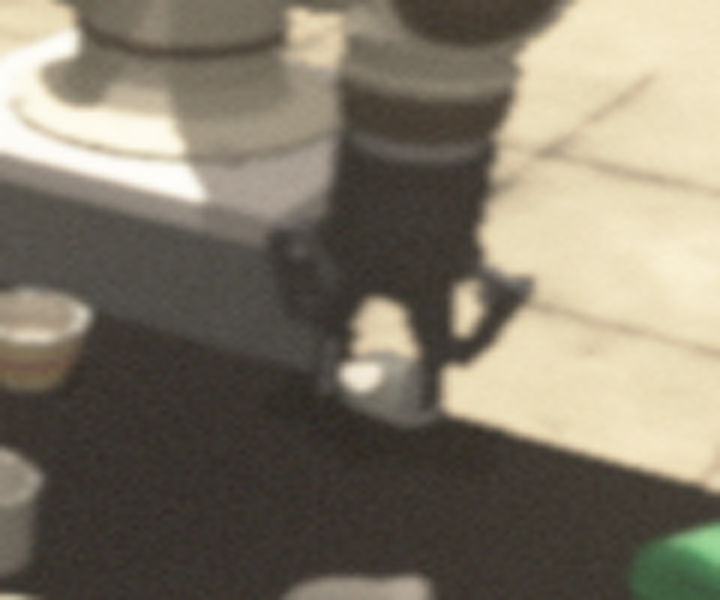

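The bottle has tipped: its cap now points inward towards +x and its body is nearly lying. I'll lower it gently until it is flat.

Request:
{"api": "send_rows", "payload": {
  "targets": "0 0 5 0 255;0 0 10 0 255;0 0 14 0 255;0 0 14 0 255"
}}

```text
time: 9.12
ee_pos: [0.4072, 0.3497, -0.0145]
tcp_rot: [180.0, 0.0, 180.0]
wrist_force: [1.9, 0.6, 3.8]
opening: 0.0374
grasp_force: 20.4
```

Request:
{"api": "send_rows", "payload": {
  "targets": "0 0 3 0 255;0 0 6 0 255;0 0 6 0 255"
}}

```text
time: 9.5
ee_pos: [0.4069, 0.3493, -0.021]
tcp_rot: [-180.0, -0.0, 180.0]
wrist_force: [1.2, 0.2, 2.3]
opening: 0.0375
grasp_force: 20.4
```

```bash
python3 -c "
from h import *
shift()
s=camera('side'); cv2.imwrite('pics/s1.png',s)
# bright bottle pixels near
r=s[190:225,365:415].mean(2).astype(int)
for i in range(0,35,1): print(190+i,' '.join('%3d'%v for v in r[i,::2]))
"
```

```text
t 9.5 pos [ 0.4069  0.3493 -0.021 ] rot [-180.   -0.  180.] F [1.2 0.2 2.3] open 0.0375 gf 20.4
190  72  72  75  60  55  52  55  54  49  52 101 113  73  51  51  53  56 117 208 179 101  63  64 116 201
191  74  72  72  64  52  57  53  49  49  64 144 167 125  67  52  56  52 120 205 187 101  61  67 140 207
192  70  73  71  62  53  55  52  49  53  77 170 194 175 103  56  52  55 117 206 194  94  57  86 178 212
193  70  73  69  68  57  54  52  51  50 105 189 204 201 129  54  48  56 118 208 194  87  55 110 198 215
194  67  72  73  71  57  54  53  52  52 128 198 208 207 146  59  54  53 119 204 181  81  61 140 207 218
195  62  68  73  70  65  57  55  49  62 155 206 210 208 159  68  53  54 116 201 149  72  70 168 213 217
196  55  61  63  68  71  65  55  54  57 158 208 212 206 165  80  52  54 115 188 111  61  92 187 217 215
197  59  56  60  62  70  71  54  54  58 133 206 209 195 153  82  53  54 104 164  86  61 131 204 215 213
198  56  49  56  58  56  64  59  59  56 119 204 201 176 142  86  54  52  78 113  69  70 167 214 216 214
199  49  51  48  52  52  58  57  73  63 116 198 173 157 146  92  56 
[... 1935 characters left out ...]
  57  51  56  48  50  50  49  49  49  47  46  50  52  44  46  49  59  57  54
219  52  54  47  52  46  49  53  48  51  51  49  50  51  51  50  51  54  46  46  51  49  55  56  55  57
220  51  50  47  48  55  49  50  53  51  49  51  53  55  53  47  54  54  53  52  50  50  54  56  59  58
221  49  50  51  53  50  54  51  54  50  50  51  51  49  50  52  52  53  53  55  51  53  54  51  59  56
222  48  51  52  49  51  54  53  52  50  53  54  52  56  53  56  56  51  52  54  55  51  53  54  55  58
223  51  55  46  51  47  50  50  47  50  53  49  54  54  51  54  47  51  52  53  54  54  54  57  55  55
224  55  52  52  53  52  51  50  49  49  54  49  54  52  51  53  49  55  55  55  52  50  54  53  59  55
```

```bash
python3 -c "
from h import *
for u,v in((384.5,208),(383,212),(386,206)):
  o,d=ray('side',u,v);print((o+d*(.349-o[1])/d[1]).round(4))
for p in((.451,.349,.02),(.441,.349,.04),(.436,.349,.02)): print(proj('side',p).round(1))
"
```

```text
[0.421  0.349  0.0293]
[0.4287 0.349  0.019 ]
[0.4113 0.349  0.0315]
[379.7 215.1]
[381.9 207.9]
[381.9 212.8]
```

Request:
{"api": "send_rows", "payload": {
  "targets": "0 0 4 0 255;0 0 7 0 255;0 0 7 0 255"
}}

```text
time: 9.93
ee_pos: [0.4071, 0.3493, -0.0278]
tcp_rot: [-180.0, -0.0, 180.0]
wrist_force: [0.4, 0.5, 1.6]
opening: 0.0375
grasp_force: 20.4
```

Request:
{"api": "send_rows", "payload": {
  "targets": "0 0 2 0 255;0 0 4 0 255;0 0 4 0 255"
}}

```text
time: 10.3
ee_pos: [0.408, 0.3497, -0.0291]
tcp_rot: [179.9, 0.1, 180.0]
wrist_force: [-2.6, -6.6, 22.8]
opening: 0.0374
grasp_force: 22.3
```

```bash
python3 -c "
from h import *
shift()
s=camera('side'); cv2.imwrite('pics/s2.png',s)
r=s[196:222,365:401].mean(2).astype(int)
for i in range(26): print(196+i,' '.join('%3d'%v for v in r[i,::2]))
"
```

```text
t 10.3 pos [ 0.408   0.3497 -0.0291] rot [1.799e+02 1.000e-01 1.800e+02] F [-2.6 -6.6 22.8] open 0.0374 gf 22.3
196  56  63  67  64  55  57  51  49  54 133 205 210 204 133  57  53  67 166
197  51  53  57  54  54  55  53  49  62 157 209 211 194 117  51  52  66 173
198  53  50  58  55  51  54  56  52  61 157 209 205 168 108  59  54  62 163
199  53  51  49  50  52  54  54  53  54 136 205 193 156 122  63  55  59 137
200  51  49  50  50  44  48  45  58  56 117 198 170 149 136  73  52  53 109
201  53  52  50  51  51  46  49  70  57 102 177 155 152 145  78  51  57  80
202  49  52  50  47  45  46  51  75  53  81 142 149 156 146  79  53  58  63
203  57  52  47  46  47  42  54  77  54  81 129 152 155 145  83  52  54  56
204  52  49  50  47  44  44  58  70  57 100 139 151 157 147  84  52  52  56
205  52  51  45  42  42  44  55  68  71 118 143 152 156 145  84  54  53  55
206  52  45  46  41  45  43  61  70  81 127 145 152 155 136  87  57  53  74
207  53  47  43  45  45  42  55  68  87 127 143 150 150 129  87  60  50  88
208  54  50  45  46  41  42  60  68  94 138 146 149 146 120  93  62  48  74

[... 287 characters left out ...]
  86  56  48  48
213  52  52  51  49  49  51  51  78 131 177 203 144 110  96  82  52  50  47
214  50  49  49  49  53  51  50  80 123 143 151 113  97  93  82  51  49  44
215  51  53  50  49  48  49  48  67 111 124 107  86  75  80  74  52  49  50
216  49  48  50  49  52  51  53  63  87 107  79  58  58  68  65  47  46  49
217  46  52  50  52  48  48  55  52  63  73  60  48  48  49  52  44  46  47
218  51  53  51  47  52  50  53  51  47  51  45  52  51  46  52  53  49  44
219  44  52  49  53  51  47  52  47  50  48  49  52  52  51  50  51  54  46
220  50  49  49  48  47  51  51  50  53  47  53  49  54  51  50  56  53  49
221  50  49  49  50  50  51  48  50  50  50  50  48  51  54  52  53  52  54
```

The bottle is now flat: the cap end dropped to row 211, and the force rose on contact. I'll open slightly, shift 19 mm towards the base, and regrip.

Request:
{"api": "send_rows", "payload": {
  "targets": "0 0 -4 0 255;0 0 -4 0 105;0 0 -4 0 105;10 0 -4 0 105;19 0 -4 0 105;19 0 -4 0 105;19 0 -4 0 255;19 0 -4 0 255;19 0 -4 0 255",
  "newtons": 20
}}

```text
time: 11.48
ee_pos: [0.3883, 0.3496, -0.0273]
tcp_rot: [180.0, -0.0, 180.0]
wrist_force: [-2.2, 0.7, 3.8]
opening: 0.0376
grasp_force: 22.8
```

Request:
{"api": "send_rows", "payload": {
  "targets": "0 0 -30 0 255;0 0 -60 10 255;8 0 -60 20 255;16 0 -60 30 255;24 0 -60 40 255;32 0 -60 50 255;40 0 -60 60 255;48 0 -60 70 255;56 0 -60 80 255;64 0 -60 90 255;70 0 -60 100 255;70 0 -60 110 255;70 0 -60 120 255;70 0 -60 130 255;70 0 -60 140 255;70 0 -60 150 255;70 0 -60 160 255;70 0 -60 170 255;70 0 -60 180 255;70 0 -60 180 255"
}}

```text
time: 13.98
ee_pos: [0.3834, 0.1978, 0.0329]
tcp_rot: [-171.3, 1.3, 20.9]
wrist_force: [-0.2, -0.1, -2.2]
opening: 0.0383
grasp_force: 22.4
```

```bash
python3 -c "
from h import *
shift()
s=camera('side'); cv2.imwrite('pics/s3.png',s)
r=s[165:222,365:421].mean(2).astype(int)
for i in range(0,57,2): print(165+i,' '.join('%3d'%v for v in r[i,::2]))
for p in((.318,.35,0),(.318,.35,.08),(.35,.35,.08),(.259,.35,.08)):print(proj('side',p).round())
"
```

```text
t 13.97 pos [0.3834 0.1978 0.0329] rot [-171.3    1.3   20.9] F [-0.2 -0.1 -2.2] open 0.0383 gf 22.4
165 241 251 251 251 247 213 142 118 101  88  90 179 209 210 210 212 208 199 191 176 165 179 193 201 205 210 214 216
167 211 239 247 241 188 132 115 100  84  80  90 179 211 211 209 210 202 193 179 187 193 199 205 205 209 211 214 214
169 143 154 176 156 126 110  96  80  81  80  99 185 208 209 207 207 193 168 169 195 203 209 210 213 214 213 214 214
171 135 140 136 124 106  87  80  80  78  77 125 202 208 206 205 197 177 177 194 205 209 214 213 213 213 214 213 215
173 104 120 120 101  83  78  77  79  79  77 128 199 208 207 191 178 182 196 204 211 216 217 214 212 213 213 213 216
175  79  79  86  82  75  76  81  75  78  82 118 186 197 186 173 195 201 207 208 210 216 216 213 216 217 216 218 214
177  78  75  75  80  77  77  78  77  79  79 115 163 167 165 191 207 209 209 209 210 211 213 213 214 216 215 216 214
179  75  77  78  78  74  78  76  76  77  84 146 167 163 174 181 190 194 201 207 211 210 210 214 213 213 212 214 215
181  77  74  76  75  75  77  77  77  77  85 140 174 188 200 200 191 180
[... 1712 characters left out ...]
  53  55  58  60  60  58  61  59  58  59  64  75 118 173 197 208 207 211
213  52  53  54  50  56  54  52  59  56  50  58  52  55  56  56  60  62  55  60  60  60  60  61  70  93 127 169 198
215  54  47  53  55  55  52  53  57  54  54  57  55  56  55  57  58  56  59  59  59  60  62  58  61  59  64  68  94
217  55  52  53  49  53  55  54  59  54  52  54  52  55  58  54  58  56  57  61  60  57  56  59  58  61  62  60  63
219  52  51  47  53  53  53  53  53  54  55  56  52  54  55  56  56  57  54  57  60  56  61  57  58  60  60  59  59
221  53  49  54  50  55  52  51  53  57  53  55  53  58  54  55  55  55  56  58  58  62  56  58  59  59  58  56  61
[398. 202.]
[401. 180.]
[397. 184.]
[409. 173.]
```

```bash
python3 -c "
from h import *
shift((.318,.35,.04,0))
o=bot.get_obs();print(o['q'].round(1),o['qd'].round(1))
"
```

```text
t 14.03 pos [0.3833 0.1955 0.0328] rot [-171.4    1.3   20.7] F [ 1.6  0.9 -0.8] open 0.0377 gf 22.4
[  -6.7 -166.8   18.2] 20.7
[ 20.6 -10.3 -23.2  78.5   8.6 179.9] [ 3.1  0.8  0.8 -0.5 -0.3  0. ]
```

The turn ran joint 6 into its 180° limit, and the tool drifted to y = 0.195. I'll carry on from here at about y = 0.02, where yaw near 0 can be reached. First a small lift to check which pose the shifts are measured from.

Request:
{"api": "send_rows", "payload": {
  "targets": "0 0 -25 0 255;0 0 -25 0 255"
}}

```text
time: 14.28
ee_pos: [0.3861, 0.1955, 0.0591]
tcp_rot: [-171.3, 1.1, 21.0]
wrist_force: [0.7, -0.3, -1.0]
opening: 0.0376
grasp_force: 22.4
```

```bash
python3 -c "
from h import *
shift((.318,.02,.04,0))
o=bot.get_obs();print(o['q'].round(1))
"
```

```text
t 14.28 pos [0.3861 0.1955 0.0591] rot [-171.3    1.1   21. ] F [ 0.7 -0.3 -1. ] open 0.0376 gf 22.4
[-126.2  141.     0.3] 21.0
[ 20.5 -10.6 -20.5  81.3   8.7 179.4]
```

Request:
{"api": "send_rows", "payload": {
  "targets": "-40 30 -10 4 255;-70 70 -10 8 255;-100 110 -5 12 255;-126 141 0 15 255;-126 141 0 15 255;-126 141 0 15 255"
}}

```text
time: 15.02
ee_pos: [0.3172, 0.0203, 0.039]
tcp_rot: [-171.9, 3.5, 6.2]
wrist_force: [-0.3, 0.5, -0.7]
opening: 0.0376
grasp_force: 22.4
```

```bash
python3 -c "
from h import *
shift((.316,.02,-.01,6),(.316,.02,-.065,6),(.316,.02,.08,6))
o=bot.get_obs();print(o['q'].round(1))
s=camera('side');t=camera('top'); cv2.imwrite('pics/s4.png',s); cv2.imwrite('pics/t4.png',t)
i=np.array(t[215:300,285:360].mean(2),int)
c=cv2.imread('pics/t4.png')[220:250,300:340]; d=cv2.imread('pics/top0.png')[220:250,300:340]
print('coffee cup change',np.abs(c.astype(int)-d).mean())
"
```

```text
t 15.03 pos [0.3172 0.0203 0.039 ] rot [-171.9    3.5    6.2] F [-0.3  0.5 -0.7] open 0.0376 gf 22.4
[ 1.7  7.  48.5] 0.2
[  5.   14.8 102.8] 0.2
[ -3.7  -5.6 -40.5] 0.2
[ -3.7 -23.  -32.2  85.5   7.4 170. ]
coffee cup change 2.375277777777778
```

Request:
{"api": "send_rows", "payload": {
  "targets": "1 4 25 0 255;2 7 48 0 255;2 9 62 0 255;3 10 70 0 255;3 11 78 0 255;3 11 78 0 255"
}}

```text
time: 15.88
ee_pos: [0.3141, 0.0212, -0.0389]
tcp_rot: [-171.8, 3.6, 6.3]
wrist_force: [-9.6, 4.0, 9.7]
opening: 0.0378
grasp_force: 28.1
```

Request:
{"api": "send_rows", "payload": {
  "targets": "0 1 5 0 255;0 2 10 0 255;1 3 15 0 255;1 3 20 0 255;1 4 25 0 255;1 4 25 0 255"
}}

```text
time: 16.62
ee_pos: [0.3135, 0.02, -0.0642]
tcp_rot: [-171.9, 3.6, 6.3]
wrist_force: [-10.9, -0.9, 8.8]
opening: 0.0381
grasp_force: 41.9
```

```bash
python3 -c "
from h import *
shift((.316,.02,.10,6))
s=camera('side'); cv2.imwrite('pics/s5.png',s)
print([proj('side',p).round() for p in((.316,.02,0),(.316,.02,.04))])
"
```

```text
t 16.62 pos [ 0.3135  0.02   -0.0642] rot [-171.9    3.6    6.3] F [-10.9  -0.9   8.8] open 0.0381 gf 41.9
[  -7.9  -22.9 -162.4] 0.3
[array([315., 174.]), array([315., 164.])]
```

Request:
{"api": "send_rows", "payload": {
  "targets": "3 0 0 0 255;0 -8 -55 0 255;-4 -16 -110 0 255;-8 -23 -162 0 255;-8 -23 -162 0 255"
}}

```text
time: 17.3
ee_pos: [0.319, 0.0198, 0.103]
tcp_rot: [-172.0, 3.1, 6.3]
wrist_force: [-0.2, 0.7, -1.2]
opening: 0.0377
grasp_force: 40.9
```

```bash
python3 -c "
from h import *
shift((.316,.02,-.03,6))
s=camera('side'); cv2.imwrite('pics/s6.png',s)
u=proj('side',(.316,.02,.148)).round().astype(int);print(u)
c=s[u[1]-50:u[1]+50,u[0]-50:u[0]+50]
cv2.imwrite('pics/h.png',cv2.resize(c,(600,600),interpolation=cv2.INTER_CUBIC))
"
```

```text
t 17.3 pos [0.319  0.0198 0.103 ] rot [-172.     3.1    6.3] F [-0.2  0.7 -1.2] open 0.0377 gf 40.9
[  4.1  18.  131.7] 0.3
[316 136]
```

View pics/h.png

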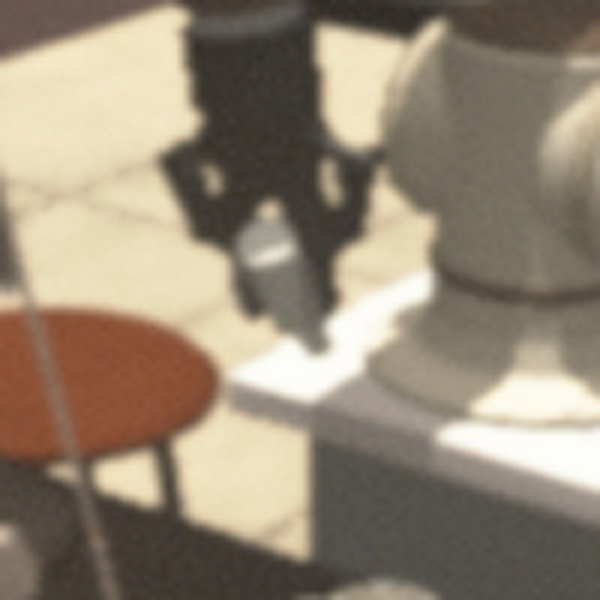

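The last picture shows the bottle with its base up, around (265,240), and its cap pointing down and back, around (317,348). Now I'll work out the tilt.

```bash
python3 -c "
from h import *
o=bot.get_obs();R=Ro.from_euler('xyz',o['tcp_rot'],degrees=True).as_matrix()
piv=o['ee_pos']-.048*R[:,2]
for th in range(30,95,10):
  a=np.cos(np.radians(th))*R[:,0]-np.sin(np.radians(th))*R[:,2]
  f=lambda p:((proj('side',p)-[266,86])*6).round()
  print(th,f(piv+.033*a),f(piv-.059*a))
"
```

```text
30 [254. 290.] [331. 313.]
40 [256. 280.] [328. 330.]
50 [259. 271.] [324. 346.]
60 [262. 262.] [319. 360.]
70 [266. 255.] [312. 373.]
80 [270. 249.] [305. 384.]
90 [275. 244.] [297. 393.]
```

It is about 65° down. I'll make a second pass against the edge to steepen it.

```bash
python3 -c "
from h import *
shift((.308,.02,.0,6),(.309,.02,-.066,6),(.317,.02,-.068,6),(.323,.02,-.068,6))"
```

```text
t 17.35 pos [0.3181 0.0198 0.1007] rot [-172.     3.3    6.3] F [-0.2  0.6 -1.4] open 0.0381 gf 40.9
[ -4.2  12.9 100.3] 0.3
[  0.5  22.2 165.4] 0.3
[  8.5  23.3 166.8] 0.3
[ 14.5  23.9 166.4] 0.3
```

Request:
{"api": "send_rows", "payload": {
  "targets": "-4 6 50 0 255;-4 13 100 0 255;0 19 140 0 255;0 22 165 0 255;4 22 167 0 255;8 23 167 0 255;11 23 167 0 255;14 23 167 0 255;14 23 167 0 255"
}}

```text
time: 18.48
ee_pos: [0.3126, 0.0214, -0.072]
tcp_rot: [-171.8, 4.4, 6.3]
wrist_force: [-30.6, 1.2, -0.2]
opening: 0.0378
grasp_force: 40.1
```

Request:
{"api": "send_rows", "payload": {
  "targets": "-13 0 0 0 255;-13 -5 -50 0 255;-13 -13 -110 0 255;-13 -23 -166 0 255;-13 -23 -166 0 255"
}}

```text
time: 19.1
ee_pos: [0.3206, 0.0198, 0.103]
tcp_rot: [-172.0, 3.0, 6.2]
wrist_force: [-0.9, -0.1, -1.2]
opening: 0.0376
grasp_force: 40.3
```

```bash
python3 -c "
from h import *
shift()
s=camera('side')
a=cv2.imread('pics/s6.png')
o=bot.get_obs();R=Ro.from_euler('xyz',o['tcp_rot'],degrees=True).as_matrix()
piv=o['ee_pos']-.048*R[:,2]
for th in (60,70,80,90,100):
  v=np.cos(np.radians(th))*R[:,0]-np.sin(np.radians(th))*R[:,2]
  print(th,proj('side',piv+.033*v).round(1),proj('side',piv-.059*v).round(1))
g=s.mean(2).astype(int);h=a.mean(2).astype(int)
for r in range(116,152,1): print(r,' '.join('%3d'%x for x in g[r,300:328]))
"
```

```text
t 19.1 pos [0.3206 0.0198 0.103 ] rot [-172.     3.     6.2] F [-0.9 -0.1 -1.2] open 0.0376 gf 40.3
60 [309.4 129.8] [318.9 146.2]
70 [310.1 128.6] [317.9 148.4]
80 [310.8 127.6] [316.6 150.2]
90 [311.6 126.8] [315.3 151.6]
100 [312.5 126.4] [313.8 152.5]
116 130 155 131  86  56  53  52  56  52  54  53  56  58  54  53  57  59  57  84 134 170 157 112  67  59  57  65 110
117 104 133 117  80  61  55  54  57  57  56  55  56  52  56  56  54  55  56  68 116 165 168 130  85  57  56  70 117
118  80  95  86  62  55  52  53  55  61  68  69  66  58  56  55  55  52  55  64  98 148 159 122  79  60  56  67 122
119  61  66  59  57  54  55  55  57  81 107 116  96  70  57  56  57  60  58  61  78 104 112  90  64  57  54  70 123
120  57  55  57  54  55  57  54  61 103 154 166 145 102  71  57  58  60  59  59  56  66  66  60  56  59  60  84 135
121  57  54  57  57  57  55  55  68 106 159 182 168 128  84  63  57  60  60  57  56  57  53  56  52  55  68 104 158
122  59  56  55  50  54  56  60  81 106 143 163 159 132  94  64  56  58  59  56  55  54  55  54  54  56  65 108 162
123  57  57  57  53  52  60  81 
[... 2631 characters left out ...]
 176
146 103 138 178 202 212 217 225 231 242 246 250 251 251 252 251 249 241 226 222 231 244 249 251 251 250 244 213 158
147  93 114 154 195 216 231 240 246 249 251 252 251 252 252 252 251 249 247 246 248 249 251 251 249 245 236 202 152
148  85 100 139 185 219 232 243 248 250 251 251 251 251 251 251 251 251 251 251 251 251 249 246 239 227 205 175 147
149  87  91 127 169 197 209 225 235 243 247 248 251 251 251 251 251 251 251 251 251 249 242 227 205 181 167 161 148
150  87  94 127 153 160 163 173 191 206 219 233 241 244 248 249 251 250 250 249 246 239 223 191 167 159 157 156 153
151  87  99 131 153 153 147 145 150 156 169 181 197 215 229 237 242 244 246 241 227 206 181 164 157 155 155 153 154
```

```bash
python3 -c "
from h import *
shift((.306,.02,.0,6),(.308,.02,-.066,6),(.309,.02,-.086,6),(.309,.02,.05,6))"
```

```text
t 19.15 pos [0.3194 0.0198 0.1006] rot [-172.     3.1    6.2] F [ 0.3 -0.5 -2.1] open 0.038 gf 40.3
[ -7.8  12.5 100.4] 0.2
[ -2.2  21.9 165.5] 0.2
[-1.000e-01  2.480e+01  1.852e+02] 0.2
[-7.6  5.9 50.7] 0.2
```

Request:
{"api": "send_rows", "payload": {
  "targets": "-8 6 50 0 255;-8 13 100 0 255;-4 20 150 0 255;-2 22 166 0 255;-1 23 176 0 255;0 25 185 0 255;0 25 185 0 255"
}}

```text
time: 20.02
ee_pos: [0.3062, 0.0199, -0.0885]
tcp_rot: [-171.9, 3.5, 6.2]
wrist_force: [0.8, 0.5, -1.1]
opening: 0.038
grasp_force: 40.2
```

Request:
{"api": "send_rows", "payload": {
  "targets": "-4 0 0 0 255;-6 -8 -50 0 255;-8 -15 -100 0 255;-8 -24 -180 0 255;-8 -24 -180 0 255"
}}

```text
time: 20.65
ee_pos: [0.311, 0.0185, 0.0974]
tcp_rot: [-172.0, 3.1, 6.2]
wrist_force: [0.4, -0.3, -2.0]
opening: 0.0378
grasp_force: 40.3
```

```bash
python3 -c "
from h import *
shift()
s=camera('side')
o=bot.get_obs();R=Ro.from_euler('xyz',o['tcp_rot'],degrees=True).as_matrix()
piv=o['ee_pos']-.048*R[:,2]
for th in (60,70,80,90,100):
  v=np.cos(np.radians(th))*R[:,0]-np.sin(np.radians(th))*R[:,2]
  print(th,v.round(2),proj('side',piv+.033*v).round(1),proj('side',piv-.059*v).round(1))
g=s.mean(2).astype(int)
for r in range(116,154,2): print(r,' '.join('%3d'%x for x in g[r,302:326]))
"
```

```text
t 20.65 pos [0.311  0.0185 0.0974] rot [-172.     3.1    6.2] F [ 0.4 -0.3 -2. ] open 0.0378 gf 40.3
60 [ 0.56 -0.06  0.83] [310.5 129.8] [319.9 146.2]
70 [ 0.4  -0.09  0.91] [311.2 128.6] [318.9 148.3]
80 [ 0.24 -0.11  0.96] [311.9 127.6] [317.6 150.1]
90 [ 0.07 -0.13  0.99] [312.7 126.9] [316.3 151.5]
100 [-0.1  -0.15  0.98] [313.5 126.4] [314.9 152.4]
116 142 116  79  55  56  54  50  59  52  56  56  51  55  54  55  54  54  65 111 148 137  97  65  55
118  92  84  66  53  57  54  53  57  55  53  56  53  53  54  52  57  53  62 103 147 157 126  78  57
120  55  61  58  53  54  52  55  63  83 109 115  91  69  58  59  55  58  53  65 102 127 115  80  61
122  60  55  55  56  56  53  65 100 148 179 177 145  98  64  61  61  61  58  56  60  60  62  55  54
124  60  54  57  58  60  78 107 131 146 156 159 148 128  94  72  57  59  60  57  56  57  59  54  54
126  71  63  56  61  89 124 147 157 156 158 159 159 152 135 103  70  57  58  58  56  55  58  66  89
128 177 147 109  79  90 122 144 158 174 182 190 201 188 150 112  81  64  59  60  57  66  90 135 179
130 215 210 187 140 102  96 110 130 149 156
[... 456 characters left out ...]

140 212 213 215 215 214 208 203 198 197 183 152 119 113 113 113 108 104 103 125 182 234 248 251 251
142 215 214 215 215 216 217 217 217 216 212 206 195 187 167 142 119 116 116 143 203 242 250 251 251
144 211 212 213 213 212 212 213 217 225 234 244 249 250 246 227 177 134 122 132 177 231 248 250 248
146 177 201 212 216 224 232 241 247 250 251 252 252 252 251 249 236 212 205 217 232 246 249 249 239
148 137 188 217 233 243 248 250 251 251 251 251 251 251 251 251 251 251 251 251 249 247 240 222 189
150 126 154 163 162 175 192 206 219 232 240 245 247 249 250 250 250 249 246 240 221 193 168 160 155
152 145 163 155 141 136 136 139 139 142 147 157 171 190 203 214 220 210 182 161 160 153 156 154 155
```

Request:
{"api": "send_rows", "payload": {
  "targets": "-2 8 60 0 255;-1 16 120 0 255;0 22 165 0 255;1 25 182 0 255;5 25 182 0 255;9 25 182 0 255;9 25 182 0 255"
}}

```text
time: 21.58
ee_pos: [0.3082, 0.0193, -0.0897]
tcp_rot: [-171.9, 3.4, 6.2]
wrist_force: [0.3, -0.6, -1.3]
opening: 0.0377
grasp_force: 40.2
```

Request:
{"api": "send_rows", "payload": {
  "targets": "4 0 0 0 255;7 0 0 0 255;10 0 0 0 255"
}}

```text
time: 21.95
ee_pos: [0.3124, 0.0203, -0.0924]
tcp_rot: [-171.9, 4.0, 6.2]
wrist_force: [-20.7, -0.7, -1.4]
opening: 0.0379
grasp_force: 39.8
```

Request:
{"api": "send_rows", "payload": {
  "targets": "-8 0 0 0 255;-8 -8 -60 0 255;-8 -15 -115 0 255;-8 -22 -165 0 255;-8 -25 -188 0 255;-8 -25 -188 0 255"
}}

```text
time: 22.7
ee_pos: [0.3221, 0.019, 0.1004]
tcp_rot: [-172.0, 3.2, 6.2]
wrist_force: [-1.0, -0.2, -2.2]
opening: 0.0382
grasp_force: 40.0
```

```bash
python3 -c "
from h import *
shift()
s=camera('side')
g=s.mean(2).astype(int)
for r in range(116,154,2): print(r,' '.join('%3d'%x for x in g[r,302:326]))
"
```

```text
t 22.7 pos [0.3221 0.019  0.1004] rot [-172.     3.2    6.2] F [-1.  -0.2 -2.2] open 0.0382 gf 40.0
116  81  55  52  51  54  54  57  56  52  53  54  55  52  52  56  68 115 158 153 116  80  61  56  55
118  68  54  55  55  58  57  58  57  54  54  57  57  59  63  63  65 107 157 173 141  89  61  52  59
120  54  53  56  55  56  66  85 110 115  92  71  65  88 108  99  74  70 118 148 133  85  59  54  66
122  57  58  54  59  66  98 148 182 179 148 100  66  60  70  67  63  63  76  98  88  67  55  53  71
124  56  56  59  74 101 125 143 154 157 150 130  97  69  58  58  60  56  61  55  60  59  57  65 101
126  54  55  74 104 136 152 159 157 155 159 154 136 103  71  57  56  58  59  58  55  63  70  97 139
128 111  77  72  90 119 134 141 147 147 149 151 138 107  84  65  60  60  59  68  92 130 169 195 206
130 186 138  92  81  87 104 114 118 117 119 120 118 108  93  72  64  59  65 102 157 189 205 205 208
132 199 154 106  79  78  91 106 112 115 116 116 116 109 102  90  79  70  70 107 159 195 206 210 206
134 207 183 138  96  78  79  96 110 112 115 118 119 110 100  94  87  73  62  75 125 184 211 217 220

[... 199 characters left out ...]

140 211 216 211 204 190 178 181 179 155 125 114 114 117 112 111 102 118 158 220 245 250 251 251 251
142 214 215 213 215 216 215 217 213 200 176 158 141 126 114 113 118 147 210 243 250 251 252 251 251
144 208 214 213 213 211 211 212 217 225 233 241 236 204 154 122 113 131 184 234 248 251 251 251 248
146 176 204 212 218 223 232 242 247 250 251 251 250 243 212 161 144 158 199 239 249 251 251 249 238
148 140 185 218 234 243 248 250 251 251 251 251 251 251 248 245 244 246 247 250 249 247 240 221 189
150 125 156 162 162 175 192 207 220 232 240 245 247 249 250 251 250 249 247 240 223 193 166 159 156
152 147 163 152 142 136 139 138 141 141 145 161 172 189 202 213 219 209 181 165 158 152 154 155 154
```

It is now steeper, at about 70° or more down. I'll hold it for over two seconds while drifting slowly to the next start point.

Request:
{"api": "send_rows", "payload": {
  "targets": "-10 0 0 0 255;-20 0 0 0 255;-24 2 10 0 255;-24 3 20 0 255;-24 4 28 0 255;-24 5 36 0 255;-24 6 44 0 255;-23 7 52 0 255;-23 8 60 0 255;-22 9 68 0 255;-22 10 74 0 255;-21 11 80 0 255;-21 12 86 0 255;-20 13 92 0 255;-20 14 98 0 255;-19 15 104 0 255;-18 15 110 0 255;-18 15 110 0 255;-18 15 110 0 255"
}}

```text
time: 25.12
ee_pos: [0.2962, 0.017, -0.0109]
tcp_rot: [-171.9, 3.5, 6.2]
wrist_force: [0.4, -1.0, -0.8]
opening: 0.0378
grasp_force: 40.0
```

```bash
python3 -c "
from h import *
shift((.42,.02,-.012,6),(.42,.02,-.03,6))"
```

```text
t 25.12 pos [ 0.2962  0.017  -0.0109] rot [-171.9    3.5    6.2] F [ 0.4 -1.  -0.8] open 0.0378 gf 40.0
[123.2   9.5  -7.8] 0.2
[124.3  12.   10. ] 0.2
```

Request:
{"api": "send_rows", "payload": {
  "targets": "15 1 -1 0 255;28 2 -2 0 255;38 3 -2 0 255;48 4 -3 0 255;58 5 -4 0 255;70 6 -5 0 255;82 7 -5 0 255;94 8 -6 0 255;108 9 -7 0 255;122 9 -8 0 255;122 9 -8 0 255"
}}

```text
time: 26.5
ee_pos: [0.4203, 0.0204, -0.0115]
tcp_rot: [-171.9, 3.4, 6.2]
wrist_force: [1.6, -0.3, 1.6]
opening: 0.038
grasp_force: 38.4
```

Request:
{"api": "send_rows", "payload": {
  "targets": "0 1 5 0 255;0 2 10 0 255;0 2 13 0 255;0 2 13 0 255"
}}

```text
time: 27.0
ee_pos: [0.4214, 0.0203, -0.0222]
tcp_rot: [-171.9, 3.0, 6.2]
wrist_force: [5.0, 1.0, 12.2]
opening: 0.0381
grasp_force: 40.8
```

Request:
{"api": "send_rows", "payload": {
  "targets": "0 0 0 0 105;0 0 0 0 105;-9 0 0 0 105;-17 0 0 0 105;-17 0 0 0 105;-17 0 0 0 255;-17 0 0 0 255;-17 0 0 0 255",
  "newtons": 20
}}

```text
time: 28.0
ee_pos: [0.4012, 0.0182, -0.0236]
tcp_rot: [-171.9, 3.5, 6.2]
wrist_force: [-2.7, -1.4, 5.4]
opening: 0.0378
grasp_force: 19.9
```

```bash
python3 -c "
from h import *
shift((.395,.02,.05,6))
s=camera('side');g=s.mean(2).astype(int)
u=proj('side',(.41,.02,.02)).round().astype(int);print(u, [proj('side',p).round() for p in ((.455,.02,.02),(.365,.02,.02))])
for r in range(u[1]-22,u[1]+18,2): print(r,' '.join('%3d'%x for x in g[r,u[0]-20:u[0]+18]))
"
```

```text
t 28.0 pos [ 0.4012  0.0182 -0.0236] rot [-171.9    3.5    6.2] F [-2.7 -1.4  5.4] open 0.0378 gf 19.9
[-10.4 -12.7 -72.1] 0.2
[300 179] [array([292., 184.]), array([307., 174.])]
157  58  57  64  58  64  60  62  58  54  50  54  51  57  53  53  52  51  55  54  51  57  52  62  90 135 154 128  91  69  66  68  74  88 118 144 157 151 131
159  65  59  56  57  56  54  53  52  54  53  55  54  52  54  54  53  53  49  54  54  52  53  55  68 106 142 142 107  70  59  59  70 119 178 204 211 196 154
161  72  57  55  53  62  60  58  54  55  52  55  53  51  56  54  59  66  61  55  51  58  54  52  59  65 104 131 115  79  56  56  68 119 179 205 210 196 152
163  69  65  62  62  89 109  98  70  56  53  55  55  52  53  74 118 148 127  85  59  55  54  59  56  56  59  60  60  54  55  61  86 140 188 209 211 194 151
165  87  92  99  88  70  60  60  57  53  51  53  52  53  57  71 128 175 181 139  93  65  61  58  54  57  56  56  50  56  56  68 116 178 207 213 210 194 151
167  87  85  94  81  67  56  53  55  51  52  51  52  55  55  64 114 172 200 196 177 131  83  60  57  57  56  58  53  58  63  91 143 188 206 
[... 1499 characters left out ...]
  53  55  56  54  58  56  55  58  58  55  54  55  54  64 105 161 212 232 238
189  58  60  56  55  75  96 106 108 113 114 107  97  77  68  58  54  56  56  55  55  54  53  54  58  56  58  59  55  52  56  52  58  92 145 180 188 178 181
191  57  58  61  58  70  90  95  84  70  65  59  55  54  56  53  55  56  56  54  53  54  57  54  56  57  56  56  56  53  54  60  63  91 123 124  98  77  67
193  55  60  54  60  59  74  94  88  73  61  59  59  54  56  55  54  53  55  55  55  54  53  55  56  55  59  57  58  56  55  53  60  76 114 146 164 162 144
195  57  58  61  58  59  64  80  92  88  66  60  59  55  57  56  58  55  57  57  56  57  58  58  52  57  54  53  56  55  57  51  55  56  79 113 158 193 214
```

Request:
{"api": "send_rows", "payload": {
  "targets": "-5 -8 -45 0 255;-12 -13 -78 -10 255;-20 -14 -78 -20 255;-28 -15 -78 -30 255;-36 -16 -78 -40 255;-44 -17 -78 -50 255;-52 -18 -78 -60 255;-60 -19 -78 -70 255;-68 -20 -78 -80 255;-76 -21 -78 -90 255;-84 -22 -78 -100 255;-92 -22 -78 -110 255;-92 -22 -78 -120 255;-92 -22 -78 -130 255;-92 -22 -78 -140 255;-92 -22 -78 -150 255;-92 -22 -78 -160 255;-92 -22 -78 -170 255;-92 -22 -78 -180 255"
}}

```text
time: 30.42
ee_pos: [0.3136, 0.0196, 0.0616]
tcp_rot: [171.9, -3.4, -173.4]
wrist_force: [0.2, 0.6, -1.0]
opening: 0.0381
grasp_force: 20.2
```

```bash
python3 -c "
from h import *
shift((.308,.02,-.01,186),(.308,.02,-.066,186),(.309,.02,-.088,186))
print(bot.get_obs()['q'].round(1))"
```

```text
t 30.43 pos [0.3136 0.0196 0.0616] rot [ 171.9   -3.4 -173.4] F [ 0.2  0.6 -1. ] open 0.0381 gf 20.2
[ 1.2 -9.1 71.2] 0.6
[ -2.1 -16.9 126.6] 0.6
[ -4.4 -20.1 148.2] 0.6
[ -3.9 -23.7 -30.3  88.3   7.3 -10.5]
```

Request:
{"api": "send_rows", "payload": {
  "targets": "1 -6 50 0 255;0 -10 78 0 255;0 -12 92 0 255;-1 -14 104 0 255;-1 -15 114 0 255;-2 -17 124 0 255;-3 -18 134 0 255;-4 -19 142 0 255;-4 -20 149 0 255;-7 -20 149 0 255;-9 -20 149 0 255"
}}

```text
time: 31.8
ee_pos: [0.3138, 0.0207, -0.0885]
tcp_rot: [171.9, -3.4, -173.8]
wrist_force: [-0.6, 0.7, -1.2]
opening: 0.0376
grasp_force: 20.0
```

```bash
python3 -c "
from h import *
o=bot.get_obs();R=Ro.from_euler('xyz',o['tcp_rot'],degrees=True).as_matrix()
z=R[:,2];print(z.round(3))
c=np.array([.466,-.159,0])+.048*np.array([z[0],z[1],0])
shift((.31,.02,.06,186),(c[0],c[1],.09,0))
print(np.degrees(np.arctan2(z[1],z[0])))"
```

```text
[-0.074  0.133 -0.988]
t 31.8 pos [ 0.3138  0.0207 -0.0885] rot [ 171.9   -3.4 -173.8] F [-0.6  0.7 -1.2] open 0.0376 gf 20.0
[  12.7   20.5 -146.5] 0.2
[-118.1 -160.4 -210.4] -173.8
119.00571382015106
```

Request:
{"api": "send_rows", "payload": {
  "targets": "10 8 -50 0 255;12 15 -105 0 255;10 20 -160 0 255;0 0 -200 5 255;-20 -30 -210 15 255;-40 -60 -210 25 255;-60 -90 -210 35 255;-80 -115 -210 45 255;-100 -140 -210 55 255;-118 -160 -210 63 255;-118 -160 -210 67 255;-118 -160 -210 67 255"
}}

```text
time: 33.3
ee_pos: [0.4621, -0.1524, 0.0892]
tcp_rot: [-180.0, -8.8, 119.0]
wrist_force: [0.5, 0.2, -2.5]
opening: 0.0374
grasp_force: 20.2
```

```bash
python3 -c "
from h import *
o=bot.get_obs();R=Ro.from_euler('xyz',o['tcp_rot'],degrees=True).as_matrix()
z=R[:,2];piv=o['ee_pos']-.048*z;print('piv',piv.round(3),'x',R[:,0].round(2))
shift((.466+.048*z[0],-.159+.048*z[1],.05,119))
s=camera('side');g=s.mean(2).astype(int);cv2.imwrite('pics/s7.png',s)
for th in(0,30,60,90):
  # base direction: from -x tool? base = piv + .052*a
  for sg in(1,-1):
    a=sg*np.cos(np.radians(th))*R[:,0]+np.sin(np.radians(th))*z
    print(th,sg,proj('side',piv+.052*a).round(),proj('side',piv-.04*a).round())
u=proj('side',piv).round().astype(int)
for r in range(u[1]-20,u[1]+24,2): print(r,' '.join('%3d'%x for x in g[r,u[0]-18:u[0]+18]))
"
```

```text
piv [ 0.466 -0.159  0.137] x [-0.48  0.86  0.15]
t 33.3 pos [ 0.4621 -0.1524  0.0892] rot [-180.    -8.8  119. ] F [ 0.5  0.2 -2.5] open 0.0374 gf 20.2
[-6.4  0.2 38.6] -0.0
0 1 [262. 139.] [237. 141.]
0 -1 [233. 141.] [259. 139.]
30 1 [262. 146.] [237. 136.]
30 -1 [237. 148.] [256. 134.]
60 1 [258. 152.] [240. 131.]
60 -1 [244. 153.] [251. 130.]
90 1 [251. 154.] [245. 129.]
90 -1 [251. 154.] [245. 129.]
120 140 123 111 104 100  92  90  86  85  83  80  75  76  73  72  72  74  72  72  72  73  77  72  75  75  71  74  72  72  70  71  73  73  75  83  94
122  88  86  84  78  80  82  77  77  75  74  73  75  72  72  72  69  70  68  71  76  74  70  73  75  72  75  72  71  74  69  73  71  73  73  80  86
124  78  78  76  77  76  73  69  75  72  69  69  72  72  72  71  68  71  73  71  73  74  71  75  76  68  76  72  75  70  69  71  74  71  74  70  82
126  73  71  74  73  75  72  71  72  77  74  75  72  72  74  72  70  69  69  73  69  70  73  73  69  74  71  73  70  74  73  74  75  71  71  75  79
128  73  70  74  70  76  74  74  76  74  69  74  72  74  72  70  72  70  69  73  71  71  75  72  71 
[... 1863 characters left out ...]
 233 234 231 224 217 206 187 173 160 145 141 140 137 128 111 101  98  93  93  95  93  94  93  94  90  91  88
156 206 219 225 230 233 231 226 219 206 189 175 159 143 128 117 106  95  87  88  99 108 107 101  88  90  91  91  91  89  90  88  91  90  94  90  93
158 224 216 205 188 176 158 144 133 123 117 115 107  91  78  66  63  61  59  59  62  62  64  64  64  64  68  70  80  81  85  87  90  92  94  90  92
160 139 127 119 114 114 105  92  88  81  71  66  64  61  61  60  59  56  58  55  55  52  57  55  54  56  57  56  55  56  61  62  64  73  77  80  82
162  82  77  73  67  66  63  61  63  58  59  56  53  58  57  55  58  59  56  58  56  58  61  60  58  61  56  57  57  58  58  56  58  58  55  53  55
```

```bash
python3 -c "
from h import *
a=cv2.imread('pics/side0.png').astype(int);s=cv2.imread('pics/s7.png').astype(int)
d=np.abs(a-s).max(2);g=s.mean(2)
for r in range(112,166): print(r,''.join('.' if d[r,c]<22 else ('#' if g[r,c]<88 else ('o' if g[r,c]<150 else 'O')) for c in range(215,300)))
"
```

```text
112 .................OOoo#######ooooOOO..................................................
113 ...................Oo####ooooOOoo....................................................
114 ...................OoooooOOOOooo.....................................................
115 ....................OoOOOO...........................................................
116 ....................OOO..............................................................
117 ....................OO...............................................................
118 .....................................................................................
119 .....................................................................................
120 .....................................................................................
121 .....................................................................................
122 .....................................................................................
123 .....................................................................................
124 ................
[... 3059 characters left out ...]
......................................................................
159 .....................................................................................
160 .....................................................................................
161 .....................................................................................
162 .....................................................................................
163 .....................................................................................
164 ......................................#...#..........................................
165 .....................................................................................
```

The masked view shows the bottle still lying flat in the pads, with its base along tool +x. The grip is too near the cap for the edge to turn it. I'll lay it down again, grip nearer the base, and repeat the edge pass.

```bash
python3 -c "
from h import *
shift((.42,.025,.05,186),(.42,.025,-.022,186))"
```

```text
t 33.35 pos [ 0.462  -0.1522  0.0893] rot [-180.    -8.8  119.1] F [ 0.1  1.1 -2.3] open 0.0375 gf 20.2
[167.2  49.4  65.6] -66.9
[156.3  49.5 136.7] -66.9
```

Request:
{"api": "send_rows", "payload": {
  "targets": "50 15 15 -10 255;100 30 35 -20 255;150 45 55 -30 255;167 49 65 -40 255;164 49 90 -50 255;160 49 115 -60 255;157 49 130 -67 255;156 49 136 -67 255;156 49 137 -67 255"
}}

```text
time: 34.48
ee_pos: [0.42, 0.0247, -0.0219]
tcp_rot: [171.9, -3.4, -173.9]
wrist_force: [-0.6, -0.8, 1.3]
opening: 0.0373
grasp_force: 20.1
```

Request:
{"api": "send_rows", "payload": {
  "targets": "0 0 0 0 105;0 0 0 0 105;12 0 2 0 105;24 0 2 0 105;24 0 2 0 255;24 0 2 0 255;24 0 2 0 255",
  "newtons": 20
}}

```text
time: 35.35
ee_pos: [0.3959, 0.0223, -0.0228]
tcp_rot: [171.9, -3.5, -173.8]
wrist_force: [-1.8, -0.8, 2.8]
opening: 0.038
grasp_force: 23.1
```

```bash
python3 -c "
from h import *
shift((.39,.02,.04,186),(.308,.02,.0,186),(.308,.02,-.066,186),(.309,.02,-.088,186))
s=camera('side').astype(int);a=cv2.imread('pics/side0.png').astype(int);d=np.abs(a-s).max(2);g=s.mean(2)
for r in range(150,198,2): print(r,''.join('.' if d[r,c]<22 else ('#' if g[r,c]<88 else ('o' if g[r,c]<150 else 'O')) for c in range(265,330)))
print([proj('side',p).round() for p in((.40,.015,.02),(.445,.02,.02))])
"
```

```text
t 35.35 pos [ 0.3959  0.0223 -0.0228] rot [ 171.9   -3.5 -173.8] F [-1.8 -0.8  2.8] open 0.038 gf 23.1
[  9.9   7.1 -61.9] 0.2
[ 88.9   9.6 -16.2] 0.2
[84.9  0.3 49. ] 0.2
[82.6 -2.8 70.6] 0.2
150 ..................#######################ooO............OOOOOOOoo
152 ...............###########################oo.........OOOOOOOOOOOO
154 ..............#############################ooooooooooooooooooooOO
156 ..............###########################ooo######ooooooooooooooo
158 ...............##########################oOoo####oO......oooooooo
160 ................##########################ooo####oO...........ooo
162 .................#####o########oOoo##############oO..............
164 ..................Ooo#o#######o...Oo############oO...............
166 ...................Ooo#######......OOo##########oO...............
168 ....................ooOooo###.#o....Ooo#######oOO................
170 ........................o####.#oO...Ooo#####oO...................
172 ...............................#o...Oooo###oOO...................
174 ...............................oooOOOOoo####oooo.................
176 .............................oooOOOOOOOo.####ooO.................
178 ............................#oOOOOOOOOOoo#.......................
180 ...........................#oOOOOOOOOOoooo.......................
182 ...........................oooOOOOooooo#....#....................
184 ............................ooooo#.#.............................
186 .................................................................
188 .................................................................
190 .................................................................
192 .................................................................
194 .................................................................
196 .................................................................
[array([300., 177.]), array([293., 183.])]
```

The cap end now shows at about (293,181), some 45 mm from the grip as planned. Now the edge pass.

Request:
{"api": "send_rows", "payload": {
  "targets": "8 4 -40 0 255;45 9 -50 0 255;89 10 -35 0 255;89 9 -5 0 255;88 6 12 0 255;87 3 24 0 255;86 1 36 0 255;85 0 48 0 255;84 -2 60 0 255;82 -3 71 0 255;79 -3 71 0 255;79 -3 71 0 255"
}}

```text
time: 36.9
ee_pos: [0.3093, 0.0203, -0.0907]
tcp_rot: [171.9, -3.9, -173.8]
wrist_force: [-9.1, -0.4, -6.8]
opening: 0.0376
grasp_force: 25.7
```

Request:
{"api": "send_rows", "payload": {
  "targets": "10 8 -50 0 255;12 15 -105 0 255;10 20 -160 0 255;-5 -10 -205 10 255;-30 -45 -212 20 255;-55 -80 -212 30 255;-80 -115 -212 40 255;-105 -145 -212 50 255;-123 -160 -212 60 255;-123 -160 -212 67 255;-123 -160 -212 67 255"
}}

```text
time: 38.28
ee_pos: [0.4665, -0.1526, 0.0901]
tcp_rot: [-179.9, -8.8, 119.0]
wrist_force: [0.2, 0.2, -0.5]
opening: 0.0379
grasp_force: 26.3
```

```bash
python3 -c "
from h import *
o=bot.get_obs();R=Ro.from_euler('xyz',o['tcp_rot'],degrees=True).as_matrix()
z=R[:,2];x,y=.466+.048*z[0],-.159+.048*z[1]
shift((x,y,.03,119),(x,y,.012,119),(x,y,.004,119))
s=camera('side').astype(int);a=cv2.imread('pics/side0.png').astype(int);d=np.abs(a-s).max(2);g=s.mean(2)
for r in range(126,166): print(r,''.join('.' if d[r,c]<22 else ('#' if g[r,c]<88 else ('o' if g[r,c]<150 else 'O')) for c in range(230,275)))
piv=o['ee_pos']-.048*z
for th in(50,70,90,110):
    v=np.cos(np.radians(th))*R[:,0]+np.sin(np.radians(th))*z
    print(th,v.round(2),proj('side',piv+.047*v).round(),proj('side',piv-.045*v).round())
"
```

```text
t 38.27 pos [ 0.4665 -0.1526  0.0901] rot [-179.9   -8.8  119. ] F [ 0.2  0.2 -0.5] open 0.0379 gf 26.3
[-7.2 -3.6 59.7] 0.0
[-10.   -3.5  77.5] 0.0
[-11.2  -3.5  85.4] 0.0
126 .............................................
127 .............................................
128 .............................................
129 .............................................
130 .....o##.....................................
131 .....o###....................................
132 .....Oo###........###........................
133 .....Oo####......###o#.......................
134 ......Oo####...#oooooo.......................
135 ......Ooo#o#####ooooooo......................
136 .......Oooo#####ooooooo......................
137 ........OOoo####ooooooO......................
138 ..........Oo#####oooooO......................
139 ..........Oo#####oooOOO......................
140 ..........Oo#####ooOOO.......................
141 ..........Ooo#####oOOOOOO....................
142 ..........OOo#####ooOOOOOo...................
143 ...........Ooo####ooOOOOOOo..................
144 ............Oo####ooOOO
[... 561 characters left out ...]
...........
156 .............................................
157 .............................................
158 .............................................
159 .............................................
160 .............................................
161 .............................................
162 .............................................
163 ........................#....................
164 .......................#...#.................
165 .............................................
50 [-0.37  0.66 -0.66] [258. 149.] [236. 131.]
70 [-0.23  0.42 -0.88] [254. 152.] [240. 129.]
90 [-0.08  0.13 -0.99] [250. 153.] [244. 128.]
110 [ 0.09 -0.17 -0.98] [245. 152.] [248. 128.]
```

The base is down, but the bottle leans about 30° because the tool's own lean adds to it. Half a turn about the tool axis makes the two leans oppose each other, so I'll do that while lowering.

Request:
{"api": "send_rows", "payload": {
  "targets": "0 -2 0 -10.6 255;0 -3 0 -21.2 255;0 -3 0 -31.8 255;0 -3 0 -42.4 255;0 -3 5 -53 255;0 -3 10 -63.6 255;0 -3 15 -74.2 255;0 -3 20 -84.8 255;0 -3 25 -95.4 255;0 -3 30 -106 255;0 -3 35 -116.6 255;0 -3 40 -127.2 255;0 -3 45 -137.8 255;0 -3 50 -148.4 255;0 -3 56 -159 255;0 -3 62 -169.6 255;0 -3 70 -180 255;0 -3 76 -180 255"
}}

```text
time: 40.58
ee_pos: [0.4579, -0.1434, 0.0156]
tcp_rot: [180.0, 8.8, -61.0]
wrist_force: [0.6, -0.0, -1.3]
opening: 0.038
grasp_force: 26.3
```

```bash
python3 -c "
from h import *
o=bot.get_obs();R=Ro.from_euler('xyz',o['tcp_rot'],degrees=True).as_matrix();z=R[:,2];p=o['ee_pos']
print('piv',(p-.048*z).round(4))
shift((p[0],p[1],.004,-61),(p[0],p[1],-.001,-61))"
```

```text
piv [ 0.4614 -0.1498  0.063 ]
t 40.58 pos [ 0.4579 -0.1434  0.0156] rot [180.    8.8 -61. ] F [ 0.6 -0.  -1.3] open 0.038 gf 26.3
[ 1.8 -0.  11.4] 0.0
[ 2.5 -0.  16.4] 0.0
```

Request:
{"api": "send_rows", "payload": {
  "targets": "1 0 5 0 255;2 0 8 0 255;4 0 11 0 255;7 0 14 0 255;10 0 15 0 255"
}}

```text
time: 41.2
ee_pos: [0.4635, -0.1517, 0.0033]
tcp_rot: [-179.9, 8.5, -61.1]
wrist_force: [-3.3, -4.7, 26.3]
opening: 0.0371
grasp_force: 32.3
```

Request:
{"api": "send_rows", "payload": {
  "targets": "0 0 -1 0 255;0 0 -1 0 110;0 0 -1 0 110;0 0 -1 0 0;0 0 -1 0 0;-3 0 -20 0 0;-8 0 -50 0 0;-15 0 -100 0 0;-20 0 -130 0 0;-20 0 -130 0 0"
}}

```text
time: 42.45
ee_pos: [0.4629, -0.1507, 0.1347]
tcp_rot: [-179.8, 8.5, -61.0]
wrist_force: [0.0, -0.0, 0.3]
opening: 0.0854
grasp_force: 0.0
```

```bash
python3 -c "
from h import *
shift()
s=camera('side').astype(int);a=cv2.imread('pics/side0.png').astype(int);d=np.abs(a-s).max(2);g=s.mean(2)
for r in range(130,178): print(r,''.join('.' if d[r,c]<22 else ('#' if g[r,c]<88 else ('o' if g[r,c]<150 else 'O')) for c in range(225,285)))
print([proj('side',p).round() for p in((.466,-.159,.004),(.466,-.159,.096))])
"
```

```text
t 42.45 pos [ 0.4629 -0.1507  0.1347] rot [-179.8    8.5  -61. ] F [ 0.  -0.   0.3] open 0.0854 gf 0.0
130 ............................................................
131 ............................................................
132 ............................................................
133 ............................................................
134 ............................................................
135 ............................................................
136 ............................................................
137 ............................................................
138 ............................................................
139 ............................................................
140 ............................................................
141 ............................................................
142 ............................................................
143 ............................................................
144 ............................................................
145 ..................
[... 1465 characters left out ...]
.......
168 ....................ooooooooooo.............................
169 ....................ooooooooooo.............................
170 .....................oooooooooo.............................
171 .....................oooooooooo.............................
172 .....................oooooooooo.............................
173 .....................oooooooooo.............................
174 .....................oooooooooo.............................
175 .....................oooooooooo.............................
176 .......................ooooooo..............................
177 ............................................................
[array([251., 174.]), array([249., 151.])]
```

The bottle stands upright: a vertical body at columns 245–256 with its base near (251,174), which is the tray centre. The gripper is clear, so I'm handing in.

```bash
python3 -c "
from h import *
print(ticket.job_done())"
```

```text
the job is handed in; nothing more can be done
None
```

I handed the job in at 42.5 s: the bottle was held cap-down at roughly 70° below horizontal for just over 2 s, and now stands upright at about the middle of the tray, released, with the gripper clear. The tilt is my estimate from the camera. I checked that the coffee cup hadn't moved partway through, but did not check the tray or the other things at the end.

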